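# Load the C cell into the game timer

### The job

On this board-game table a game timer lies face down with its back off. Take the middle-sized battery (the C cell) from the wooden tray, press its flat end against the coil-spring plate of the timer's battery bay to push the spring back, and lower the nub end down past the retaining lip, so that the cell lies fully home in the bay with its nub against the fixed contact under the lip. Let go of it there.

Things in the scene. Friction and masses are not known exactly. Their poses are not given: they have to be found in the camera images.
- c_cell: C cell: black cylinder, diameter 26, length 50 mm, 45-85 g; origin mid-length on its axis, x along it towards the nub, which points away from the robot (roll arbitrary). It lies, axis 25.5 mm above the table, in one of 3 places (75 mm apart) of a pale wooden tray 100 x 240 mm, on 2 rails 12 mm apart, 10 mm above the tray floor. The other places hold a D cell (34 x 61) and an AA cell (14.5 x 50).
- c_cell_nub (a point): End face of the C cell's small steel nub (10 mm diameter, 2 mm long, within the 50 mm), 25 mm from the cell's origin along its x; a brass-coloured band circles the cell near this end. The other end is flat.
- bay_seat (a point): Where the home cell's middle lies, 33.5 mm above table, in the fixed grey timer tray (200 x 160, rim 30 mm high, 75 mm off each side). z up; x level, from spring to fixed contact. Contact wall at x +25 mm, 32 wide; its lip reaches back to +17, underside 14.5, top 18.5 above this point. Cell rests on 2 rails along x, 12 mm apart, tops 11.5 below, floor 21.5 below. Black block behind spring: face at x -60, top +36.
- spring_plate (a joint): How far (m) the upright steel plate on the coil spring is pushed back: 0 free, 0.008 with the cell home, 0.03 limit; 250 N/m. Plate: 26 mm wide, from 9 mm below to 37 mm above bay_seat, face at x -17 mm when free, moving to -x. A level cell clears the lip with its middle at x -10 to -20 mm and can be pressed on the plate while still above the lip; let go, the spring slides it home.
There are look-alikes about, which are no part of the job. Leave any orange or turquoise look-alike of the c_cell alone.

How it is judged:
On the way:
1. the cell, above or in the bay with its nub towards the lip, pushes the spring plate back by more than 11 mm (value of joint spring_plate above 0.011 m and x of c_cell_nub in the frame of bay_seat above 0 m and distance between c_cell and bay_seat below 0.07 m and contact force between c_cell and spring_plate above 0.5 N), for 0.1 s.
At the end, for the whole second after the job is handed in: The C cell lies in the bay at rest, let go, its middle within 5 mm of the seat point along and across the bay and 4 mm in height, nub (within 5 mm in height) at the fixed contact under the lip, its flat end holding the spring plate back by more than 4 mm (x of c_cell in the frame of bay_seat between -0.005 and 0.004 m and y of c_cell in the frame of bay_seat between -0.005 and 0.005 m and z of c_cell in the frame of bay_seat between -0.004 and 0.004 m and x of c_cell_nub in the frame of bay_seat between 0.019 and 0.03 m and z of c_cell_nub in the frame of bay_seat between -0.005 and 0.005 m and value of joint spring_plate above 0.004 m and linear speed of c_cell below 0.02 m/s and contact force between c_cell and the fingers below 0.05 N); the robot touches nothing.
It also fails if it takes over 38 s, if anything falls off the work surface, if the arm or the gripper's body presses on something with over 40 N, if the wrist force passes 120 N, or if a joint passes its speed limit or range.

### The arm

A 6-joint arm with a two-finger parallel gripper is mounted at the origin on the work surface. World frame = base frame: x ahead of the robot, y to its left, z up, the work surface at z = 0. Lengths are in m, angles in rad, forces in N, time in s.
With the tool pointing down it reaches from about 0.4 to 0.825 m from the base axis. Payload 7 kg.
Tool frame: the origin (TCP) lies midway between the tips of the shut fingers; the grasp point (between the pads) lies 19 mm behind it; z points along the fingers, y is the line along which they close (so a half turn about z gives the same grasp; the last joint's range is limited). The gripper opens to 85 mm and grips with 20 to 120 N. Pads are 22 mm wide; open, the fingers measure 114 mm over their backs; the gripper's body (76 mm by 85 mm) begins 54 mm behind the grasp point. The pads swing forward as they close: fully open they stand 13 mm farther back than shut.
Start: joints at [-0.878, 0.359, 0.012, 0, -1.224, -0.288], TCP at [0.266, -0.62, 0.231] pointing down, gripper open.
Joint ranges: [-3.07, 3.07], [-1.43, 2.12], [-1.02, 1.25], [-3.03, 1.67], [-3.05, -0], [-3.03, 3.03]. Speed limits (rad/s): [2.39, 2.39, 3.01, 3.14, 3.14, 3.14].

### API

Orientations are given as a rotation vector (axis times angle).
In Python, from plant import sensors, eyes, close_job gives the robot as it stands. The module is installed in compiled form; this text tells all that it offers.
- The arm moves only by the tool move_arm, never from a script. Its argument "targets" is a list of rows, each a list of 5 numbers: the opening in per cent of the stroke, from 0 (shut) to 100 (fully open), then the shift along the tool's x, y, z in mm, then the turn about the tool's z in rad. In form: [[jaw, tx, ty, tz, twist], ...]. A call has 1 to 20 rows; each row shifts and turns the commanded pose from where the row before left it, along the tool's axes as they then stand; what a row does not reach is not made up. A row lasts 1/12 s, in which the tool goes at most 41.7 mm and 7.16 degrees, less where a joint would pass 70% of its speed; a pose out of reach is approached as far as the arm can. A call with a gripper value outside its range is refused whole. The fingers move at their own pace and stop on an object; the grip force is fixed at half the most. Time passes only in rows, so rows that do not move let the fingers close. It gives the time, the measured TCP pose, the force, the opening and the grip force at its end, in the units of the state.
- sensors.sense(): the state, without advancing time (a new reading comes with each control period).
- eyes.grab_frame(name): name is "scene" or "top" or "wrist"; returns the picture (384x512x3 uint8, blue, green, red); there is no depth.
- eyes.camera_model(name): a dict with "fovy" (degrees; the focal length in pixels is half the picture's height over the tangent of half this angle, whatever the lens; pixels are square), "cx", "cy" (the principal point, pixels), "rvec" (rotation vector, rad) and "tvec" (3), from world to camera coordinates, as OpenCV has them. Camera axes: x right, y down, z forward; pixel columns grow to the right and rows downward; lengths in m; the calibration is good to about 2 mm. The wrist camera is an equidistant fisheye: a pixel r from the principal point sees the ray r / f radians off the axis. A picture is of the moment at which its call begins: read the wrist's pose just before it. camera_model takes no time and is no camera call; for the wrist camera it gives the pose at the moment of the call.
- close_job(): hands the job in; it is judged then, once.
Trained networks look in the newest picture that a camera, given by its name, has taken for a name from the list of things; names that differ only in an ending like _2 or _b are one class to them, and where a whole thing is asked for, a point or a joint stands for the part that bears it (a point fixed in the world has none). Each returns a list of dicts, best first, with "confidence" (0 to 1); they miss things now and then, are a little off and sometimes report something else, mostly with a low value. They report only what shows in the picture. A call takes as long as a camera call. They do not tell look-alikes from the thing itself.
- eyes.trace(label, camera): "region" (384x512 bool, what is visible of it).
- eyes.landmark_of(label, camera): "at" ([x, y, z] in m, in world coordinates, good to about 4 mm: a listed point, or the origin of a listed thing).
The state is a dict: "clock": time; "q": joint angles; "joint_velocities": joint speeds; "effort": joint torques, N m; "tcp_pos": TCP position; "tool_rot": TCP orientation; "ft_force": force on the tool from outside, world axes, zero at the start; "wrist_torque": the same for the moment, N m; "gripper_width": opening from 0.0 (shut) to 1.0 (fully open); "grasp_force": force on a finger pad.
Only numpy, scipy, OpenCV 4.12 (cv2) and the standard library are available. Lean on these libraries where they do the work, as an engineer would, in place of code of your own. Each camera call takes 0.05 s, during which the arm holds its last target. There are 200 camera calls.

## Working session

There is one attempt and no reset: what is moved stays moved. The work goes in short steps, Python scripts to look and compute and a tool call to move; the robot and the scene stay as the last step left them, time stands still between calls to the robot, and variables do not carry over. Pictures are saved under pics/ and viewed, at most 10 in all, crops included, and the job is handed in when it is done.

Besides the shell and the picture viewer there is one more tool, called after "Call:" as a command line: name --pt "numbers of a row" for each row, then --argument value for the rest. move_arm: Moves the arm, as the interface text tells. Its arguments: {"type":"object","properties":{"targets":{"type":"array"}},"required":["targets"]}

```bash
mkdir -p pics
cat > h.py <<'E'
import numpy as np,cv2
from plant import sensors,eyes,close_job
def cam(n):
    c=eyes.camera_model(n);f=192/np.tan(np.radians(c['fovy'])/2);R=cv2.Rodrigues(np.array(c['rvec'],float))[0];return c,f,R,np.array(c['tvec'],float).ravel()
def proj(n,P,m=None):
    c,f,R,t=m or cam(n);p=R@np.array(P)+t
    if n=='wrist':
        r=np.hypot(p[0],p[1]);th=np.arctan2(r,p[2]);return np.array([c['cx']+f*th*p[0]/r,c['cy']+f*th*p[1]/r])
    return np.array([c['cx']+f*p[0]/p[2],c['cy']+f*p[1]/p[2]])
def back(n,uv,z,m=None):
    c,f,R,t=m or cam(n);d=np.array([uv[0]-c['cx'],uv[1]-c['cy']])/f
    if n=='wrist':
        th=np.hypot(*d);v=np.array([*(d/th*np.sin(th)),np.cos(th)])
    else: v=np.array([*d,1])
    o=-R.T@t;v=R.T@v;return o+v*(z-o[2])/v[2]
E
python3 - <<'E'
from h import *
s=sensors.sense();print(s['clock'],s['tcp_pos'],s['tool_rot'])
ims=[]
for n in('top','scene'):
    im=eyes.grab_frame(n);cv2.imwrite(f'pics/{n}0.png',im)
    for l in('c_cell','c_cell_nub','bay_seat','spring_plate'):
        for d in eyes.landmark_of(l,n)[:4]:print(n,l,np.round(d['at'],3),round(d['confidence'],2),proj(n,d['at']).round())
E
```

```text
0.0 [ 0.26561791 -0.61997335  0.23032686] [ 6.31257204e-01 -3.07701799e+00 -2.63377292e-03]
top c_cell [0.702 0.186 0.016] 0.91 [177. 128.]
top c_cell [0.442 0.21  0.011] 0.66 [163. 266.]
top c_cell [0.573 0.163 0.022] 0.65 [188. 195.]
top c_cell [ 0.513 -0.24   0.036] 0.63 [411. 223.]
top c_cell_nub [0.68  0.193 0.012] 0.8 [174. 140.]
top c_cell_nub [0.464 0.221 0.013] 0.8 [157. 254.]
top c_cell_nub [0.603 0.158 0.023] 0.75 [191. 179.]
top bay_seat [ 0.516 -0.234  0.035] 0.82 [407. 222.]Traceback (most recent call last):
  File "<stdin>", line 7, in <module>
ValueError: it knows: bay_seat, c_cell, c_cell_nub
```

View pics/top0.png

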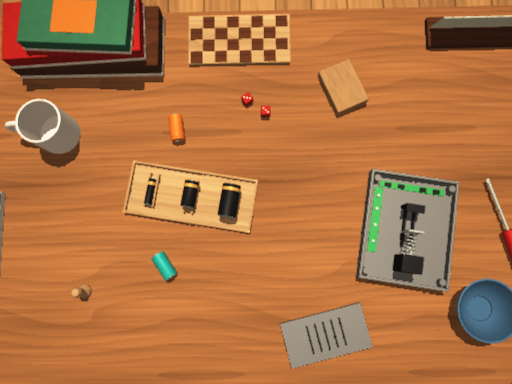

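The top view shows the black C cell at about (189,195), with its nub pointing up in the image (+x). The bay is at about (410,222), with the block at (408,265), so its x also points to roughly +x. I'm moving over the cell next.

Call:
move_arm --pt "50 -28 28.5 0 0" --pt "50 -28 28.5 0 0" --pt "50 -28 28.5 0 0" --pt "50 -28 28.5 0 0" --pt "50 -28 28.5 0 0" --pt "50 -28 28.5 0 0" --pt "50 -28 28.5 0 0" --pt "50 -28 28.5 0 0" --pt "50 -28 28.5 0 0" --pt "50 -28 28.5 0 0" --pt "50 -28 28.5 0 0" --pt "50 -28 28.5 0 0" --pt "50 -28 28.5 0 0" --pt "50 -28 28.5 0 0" --pt "50 -28 28.5 0 0" --pt "50 -28 28.5 0 0" --pt "50 -28 28.5 0 0" --pt "50 -28 28.5 0 0" --pt "50 -28 28.5 0 0" --pt "50 -28 28.5 0 0"

```text
clock: 1.87
tcp_pos: [0.5563, 0.1261, 0.2314]
tool_rot: [-0.632, 3.077, 0.0]
ft_force: [0.8, -0.1, 0.4]
gripper_width: 0.5
grasp_force: 0.0
```

Call:
move_arm --pt "50 -32 28 0 0" --pt "50 0 0 0 0.11" --pt "50 0 0 0 0.11" --pt "50 0 0 0 0.11" --pt "50 0 0 0 0.11" --pt "50 0 0 0 0.11" --pt "50 0 0 0 0" --pt "50 0 0 0 0"

```text
clock: 2.53
tcp_pos: [0.574, 0.1616, 0.2312]
tool_rot: [-0.222, -3.133, 0.0]
ft_force: [-0.6, 0.2, -1.0]
gripper_width: 0.502
grasp_force: 0.0
```

```bash
cat > look.py <<'E'
from h import *
import sys
s=sensors.sense();R=cv2.Rodrigues(np.array(s['tool_rot']))[0]
print(s['clock'],s['tcp_pos'],'tool x,y',R[:,0].round(3),R[:,1].round(3),R[:,2].round(3),s['gripper_width'],s['grasp_force'])
m=cam('wrist');im=eyes.grab_frame('wrist');cv2.imwrite(f'pics/{sys.argv[1]}.png',cv2.resize(im,None,fx=1.5,fy=1.5))
for l in sys.argv[2:]:
    for d in eyes.landmark_of(l,'wrist')[:4]:print(l,np.round(d['at'],4),round(d['confidence'],2),proj('wrist',d['at'],m).round()*1.5)
if 'c_cell' in sys.argv:
    for d in eyes.trace('c_cell','wrist')[:4]:
        c=np.argwhere(d['region'])[:,::-1].astype(np.float32)
        P=np.array([back('wrist',p,0.0255,m)[:2] for p in c])
        (a,sz,ang)=cv2.minAreaRect((P*1000).astype(np.float32));print('rect',a,sz,ang,round(d['confidence'],2))
E
python3 look.py w1 c_cell c_cell_nub
```

```text
2.5333 [0.57398757 0.16158248 0.23116692] tool x,y [-0.99   0.141  0.   ] [ 0.141  0.99  -0.   ] [-0. -0. -1.] 0.5020563585499167 0.0
c_cell [0.7018 0.1889 0.0144] 0.8 [439.5 375. ]
c_cell [0.4433 0.2183 0.0157] 0.69 [438.   76.5]
c_cell [0.5739 0.1603 0.0209] 0.61 [388.5 246. ]
c_cell_nub [0.4663 0.2251 0.0111] 0.7 [450.  103.5]
c_cell_nub [0.6009 0.1608 0.0275] 0.61 [394.5 279. ]
rect (445.3726806640625, 209.21788024902344) (51.246849060058594, 27.081361770629883) 32.83381652832031 0.88
rect (697.230712890625, 186.1200408935547) (24.075395584106445, 58.66636276245117) 85.14655303955078 0.67
rect (575.0912475585938, 163.78392028808594) (26.715240478515625, 52.103416442871094) 81.43550872802734 0.6
```

View pics/w1.png

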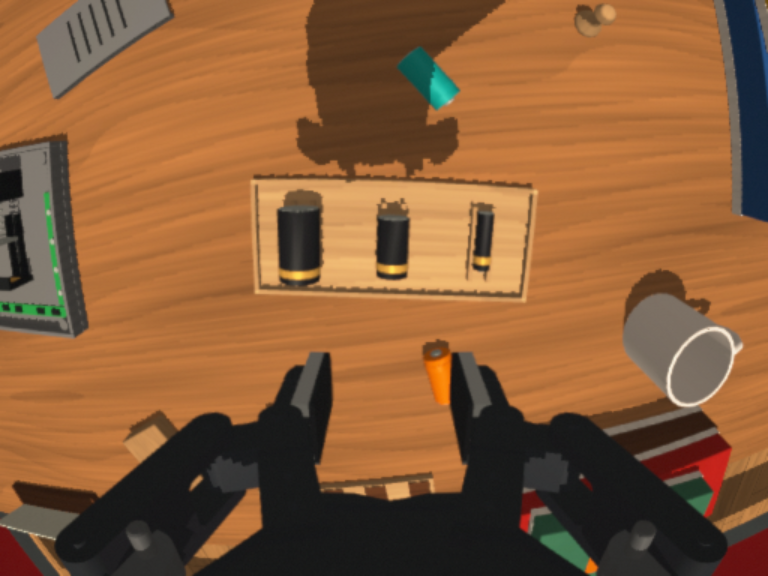

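The wrist view shows the C cell with its brass band at about (392,245), the middle one in the tray. Its position is about (0.575, 0.162) with yaw -8.5°, and the tool is already aligned. I'm descending 4 mm towards the flat end and gripping.

Call:
move_arm --pt "50 4 1 35 0" --pt "50 0 0 40 0" --pt "50 0 0 40 0" --pt "50 0 0 40 0" --pt "50 0 0 35 0" --pt "50 0 0 20 0" --pt "50 0 0 11 0" --pt "50 0 0 0 0" --pt "20 0 0 0 0" --pt "0 0 0 0 0" --pt "0 0 0 0 0" --pt "0 0 0 0 0" --pt "0 0 0 0 0" --pt "0 0 0 0 0"

```text
clock: 3.9
tcp_pos: [0.5712, 0.1637, 0.0117]
tool_rot: [0.227, 3.131, 0.002]
ft_force: [-0.9, 0.1, 6.3]
gripper_width: 0.281
grasp_force: 59.3
```

Call:
move_arm --pt "0 0 0 -20 0" --pt "0 0 0 -40 0" --pt "0 0 0 -40 0" --pt "0 0 0 -40 0" --pt "0 0 0 -25 0" --pt "0 0 -30 0 0" --pt "0 0 -38 0 0" --pt "0 0 -38 0 0" --pt "0 0 -38 0 0" --pt "0 0 -38 0 0" --pt "0 0 -38 0 0" --pt "0 0 -38 0 0" --pt "0 0 -38 0 0" --pt "0 0 -38 0 0" --pt "0 0 -38 0 0" --pt "0 0 -30 0 0" --pt "0 0 0 0 0" --pt "0 0 0 0 0"

```text
clock: 5.4
tcp_pos: [0.5113, -0.2361, 0.1751]
tool_rot: [-0.233, -3.133, -0.0]
ft_force: [-0.1, 1.0, -1.2]
gripper_width: 0.284
grasp_force: 58.9
```

```bash
python3 look.py w2 c_cell c_cell_nub bay_seat
python3 - <<'E'
from h import *
im=eyes.grab_frame('scene');cv2.imwrite('pics/s2.png',im)
for l in('c_cell','c_cell_nub','bay_seat'):
    for d in eyes.landmark_of(l,'scene')[:4]:print(l,np.round(d['at'],4),round(d['confidence'],2),proj('scene',d['at']).round())
E
```

```text
5.4 [ 0.51132604 -0.23607928  0.17512931] tool x,y [-0.989  0.148  0.   ] [0.148 0.989 0.   ] [-0.  0. -1.] 0.28437005970042534 58.897828459739685
c_cell [ 0.5173 -0.2391  0.185 ] 0.71 [384. 402.]
c_cell_nub [ 0.5424 -0.2384  0.1906] 0.82 [396. 465.]
bay_seat [ 0.5134 -0.2361  0.0364] 0.66 [390. 273.]
rect (623.4190673828125, -252.5968017578125) (59.040523529052734, 145.12814331054688) 80.8720932006836 0.88
c_cell [0.4427 0.2124 0.0123] 0.78 [361. 202.]
c_cell [ 0.5163 -0.2363  0.1894] 0.56 [136.  99.]
c_cell_nub [0.6768 0.1887 0.0159] 0.92 [322. 286.]
c_cell_nub [ 0.5358 -0.241   0.1845] 0.53 [128. 106.]
bay_seat [ 0.5168 -0.2383  0.0317] 0.94 [145. 163.]
bay_seat [ 0.5171 -0.2339  0.1894] 0.19 [136.  99.]
```

View pics/w2.png

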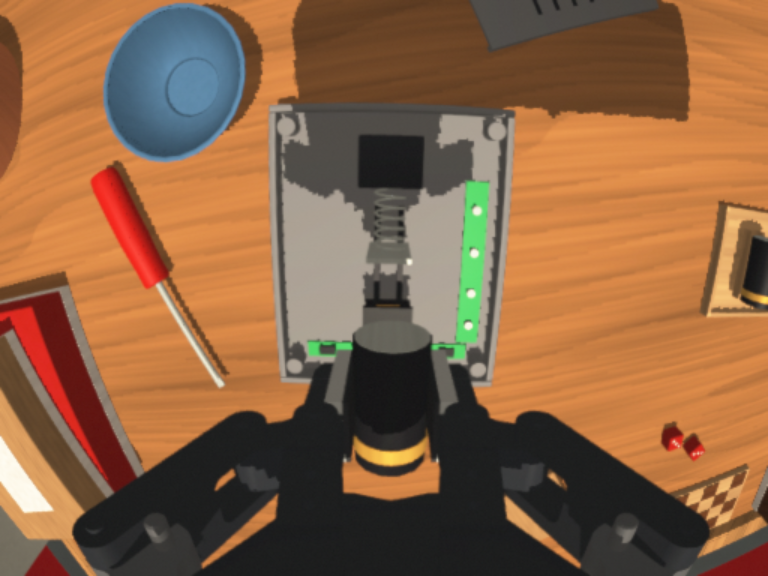

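View pics/s2.png

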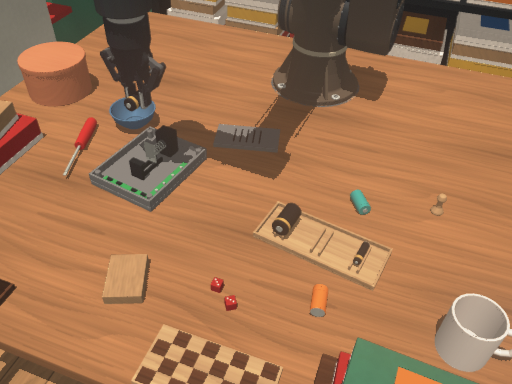

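The cell is held level with its nub away from the robot. The spring plate's top shows at about (389,250) and the block at (391,160). The rim corners are at (270,107), (515,110), (492,384) and (283,382). I'll back-project these.

Run:
```python
from h import *
m=cam('wrist');b=lambda u,v,z:back('wrist',(u/1.5,v/1.5),z,m)
print('cam',-m[2].T@m[3])
C=np.array([b(u,v,.03)[:2] for u,v in[(270,107),(515,110),(492,384),(283,382)]])*1000
print(C.round(1),C.mean(0),[np.hypot(*(C[i]-C[i-1])).round() for i in range(4)],cv2.minAreaRect(C.astype(np.float32)))
mt=cam('top');T=np.array([back('top',p,.03,mt)[:2] for p in[(372,170),(458,180),(448,292),(360,283)]])*1000
print('top',T.round(1),T.mean(0),cv2.minAreaRect(T.astype(np.float32)))
a=np.radians(-5.5);ex=np.array([np.cos(a),np.sin(a),0]);ey=np.array([-ex[1],ex[0],0])
S=np.array([.5155,-.236,.0335]);ez=np.array([0,0,1])
pts={'plateTopL':(-17,13,37),'plateTopR':(-17,-13,37),'plateBotL':(-17,13,-9),'blkTop':(-60,0,36),'blkBot':(-60,0,-21),'lipBack':(17,0,18.5),'lipL':(17,16,18.5),'lipR':(17,-16,18.5),'rimF':(100,0,-3.5)}
im=cv2.imread('pics/w2.png')
for k,(x,y,z) in pts.items():
    p=proj('wrist',S+(x*ex+y*ey+z*ez)/1000,m)*1.5;print(k,p.round());cv2.circle(im,tuple(int(i*1) for i in p),2,(255,0,255),-1)
cv2.imwrite('pics/w2c.png',cv2.resize(im[90:400,260:530],None,fx=2,fy=2))
```

```text
cam [ 0.43397011 -0.2226553   0.31873661]
[[ 394.1 -295.5]
 [ 418.6 -138.5]
 [ 614.2 -170.5]
 [ 589.8 -327.3]] [ 504.16128794 -232.95398299] [np.float64(198.0), np.float64(159.0), np.float64(198.0), np.float64(159.0)] ((504.2008056640625, -232.90234375), (158.87857055664062, 199.3531494140625), 80.7560043334961)
top [[ 612.1 -176.4]
 [ 590.8 -332. ]
 [ 391.  -299.4]
 [ 408.6 -145.3]] [ 500.62000537 -238.30170041] ((499.7337646484375, -238.66458129882812), (157.0009307861328, 208.33351135253906), 81.30128479003906)
plateTopL [409. 262.]
plateTopR [363. 264.]
plateBotL [406. 244.]
blkTop [382. 188.]
blkBot [384. 180.]
lipBack [389. 307.]
lipL [414. 306.]
lipR [364. 308.]
rimF [394. 399.]
```

View pics/w2c.png

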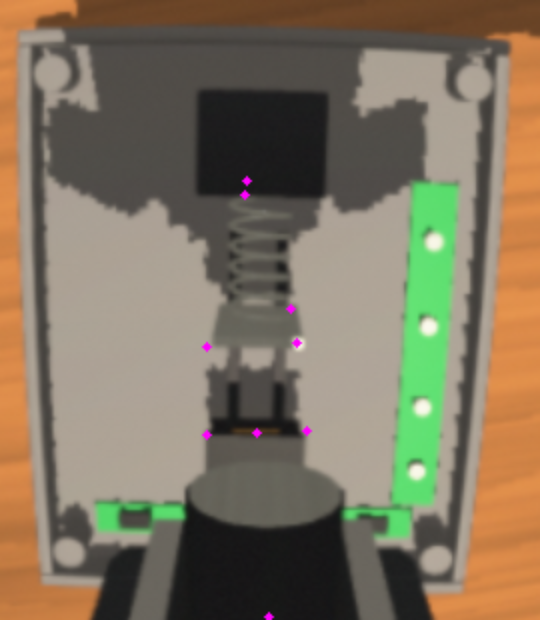

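Run:
```python
from h import *
from scipy.optimize import least_squares
m=cam('wrist')
w=[((-17,13,37),(410,263)),((-17,-13,37),(366.5,264)),((17,16,18.5),(412,307)),((17,-16,18.5),(363,308)),((-60,0,36),(391,187.5))]
def P(p,x):
    a=p[2];ex=np.array([np.cos(a),np.sin(a),0]);ey=np.array([-ex[1],ex[0],0]);return np.array([p[0],p[1],.0335])+(x[0]*ex+x[1]*ey+x[2]*np.array([0,0,1]))/1000
f=lambda p:np.concatenate([proj('wrist',P(p,x),m)*1.5-np.array(u) for x,u in w])
r=least_squares(f,[.5155,-.236,-.16],x_scale=[.01,.01,.1]);print(r.x,np.degrees(r.x[2]),f(r.x).round(1))
s=sensors.sense();R=cv2.Rodrigues(np.array(s['tool_rot']))[0]
g=s['tcp_pos']+np.array([.004,-.0006,0]);a=r.x[2]
d=g[:2]-r.x[:2];print('cell mid in bay frame',d@[np.cos(a),np.sin(a)],d@[-np.sin(a),np.cos(a)],'tool yaw',np.degrees(np.arctan2(-R[1,0],-R[0,0])))
# cell flat-end ellipse bottom/edges in picture
c=P([g[0],g[1],np.radians(-8.5)],(0,0,0));
for z in(.187,.190,.193):
    for o in(-25,25):
        e=g+0;e[2]=z;e[:2]+=o/1000*np.array([.989,-.148]);print(z,o,proj('wrist',e+[0,0,.013],m)*1.5,proj('wrist',e-[0,0,.013],m)*1.5)
```

```text
[ 0.51589002 -0.23571901 -0.16387266] -9.389211947027329 [ 1.1  0.7 -0.5 -1.2  0.7  0.8 -0.4 -1.2 -0.9  0.9]
cell mid in bay frame 0.00023765642099382424 0.0013184100179381261 tool yaw -8.25141201127595
0.187 -25 [390.87778758 350.7025183 ] [390.74992124 317.95433964]
0.187 25 [390.08601784 477.01868731] [390.07753011 433.73084283]
0.19 -25 [390.89546051 355.24869752] [390.76268693 321.21252972]
0.19 25 [390.08727759 482.70674515] [390.07832158 438.22357126]
0.193 -25 [390.9138598  359.98693513] [390.77591328 324.59091137]
0.193 25 [390.08860813 488.5543299 ] [390.07915591 442.83807204]
```

The fit gives the bay seat at (0.516, -0.2357) with yaw -9.4°, and the residuals are about 1 px. I'm correcting for this, descending in front of the plate and pressing back slowly.

Call:
move_arm --pt "0 0 0 0 0.02" --pt "0 -11 -1.5 20 0" --pt "0 0 0 35 0" --pt "0 0 0 35 0" --pt "0 0 0 20 0" --pt "0 0 0 10 0" --pt "0 0 0 0 0" --pt "0 0 0 0 0"

```text
clock: 6.52
tcp_pos: [0.5232, -0.238, 0.0558]
tool_rot: [0.259, 3.131, -0.001]
ft_force: [0.2, 0.6, -0.1]
gripper_width: 0.284
grasp_force: 58.9
```

```bash
python3 look.py w3 c_cell_nub bay_seat; python3 -c "
import cv2;i=cv2.imread('pics/w3.png');cv2.imwrite('pics/w3c.png',cv2.resize(i[150:500,200:580],None,fx=1.6,fy=1.6))"
```

```text
6.5167 [ 0.52324022 -0.23798089  0.05579674] tool x,y [-0.986  0.164 -0.   ] [ 0.164  0.986 -0.   ] [ 0. -0. -1.] 0.28422339890779796 58.943867683410645
c_cell_nub [ 0.5535 -0.2413  0.0688] 0.59 [394.5 459. ]
```

View pics/w3c.png

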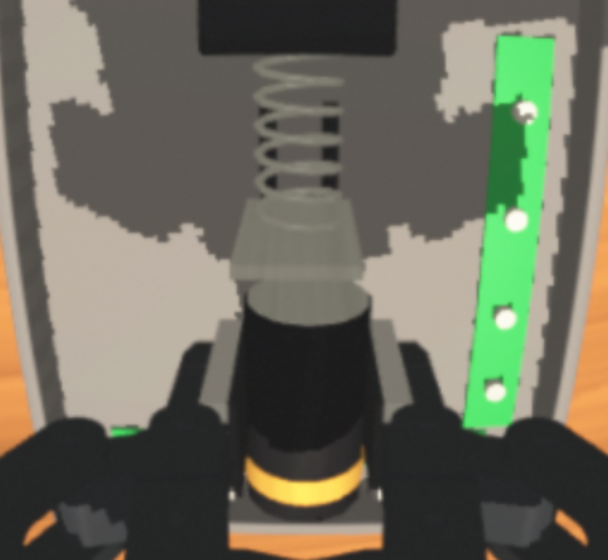

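The cell hangs in front of the plate, with a plate top edge spanning about 232 to 362 and the flat end 247 to 370 in the crop. I'll check the lateral offset numerically.

Run:
```python
from h import *
m=cam('wrist');s=sensors.sense();t=np.array(s['tcp_pos'])
b=lambda u,v,z:back('wrist',((u/1.6+200)/1.5,(v/1.6+150)/1.5),z,m)
S=np.array([.51589,-.23572]);a=-.1639
def bay(p):d=(p[:2]-S)*1000;return (d@[np.cos(a),np.sin(a)]).round(1),(d@[-np.sin(a),np.cos(a)]).round(1)
print('tcp',bay(t))
for n,u,v,z in[('plateR',232,278,.0705),('plateL',362,278,.0705),('cellR',247,298,.0696),('cellL',370,298,.0696),('blkR',199,53,.0695),('blkL',396,50,.0695)]:print(n,bay(b(u,v,z)))
```

```text
tcp (np.float64(8.4), np.float64(-1.0))
plateR (np.float64(-16.7), np.float64(-15.3))
plateL (np.float64(-16.6), np.float64(10.3))
cellR (np.float64(-11.9), np.float64(-12.6))
cellL (np.float64(-11.9), np.float64(12.2))
blkR (np.float64(-60.6), np.float64(-20.3))
blkL (np.float64(-61.1), np.float64(15.8))
```

Against the plate and block, the cell sits about 2 mm to the left, and its middle is at x = +13. I'm shifting it by 2 mm and pressing back 28 mm.

Call:
move_arm --pt "0 0 -2 0 0" --pt "0 4 0 0 0" --pt "0 4 0 0 0" --pt "0 4 0 0 0" --pt "0 4 0 0 0" --pt "0 4 0 0 0" --pt "0 4 0 0 0" --pt "0 4 0 0 0" --pt "0 0 0 0 0" --pt "0 0 0 0 0" --pt "0 0 0 0 0"

```text
clock: 7.58
tcp_pos: [0.4961, -0.2354, 0.0559]
tool_rot: [0.258, 3.128, -0.001]
ft_force: [5.3, -2.2, 1.3]
gripper_width: 0.284
grasp_force: 59.0
```

```bash
python3 look.py w4 c_cell_nub bay_seat; python3 -c "
import cv2;i=cv2.imread('pics/w4.png');cv2.imwrite('pics/w4c.png',cv2.resize(i[150:500,200:580],None,fx=1.6,fy=1.6))"
```

```text
7.5833 [ 0.49613193 -0.23543952  0.05594906] tool x,y [-0.986  0.164 -0.003] [ 0.164  0.986 -0.   ] [ 0.003 -0.001 -1.   ] 0.28354220932716273 58.98429751396179
c_cell_nub [ 0.524  -0.2375  0.0699] 0.63 [397.5 456. ]
```

View pics/w4c.png

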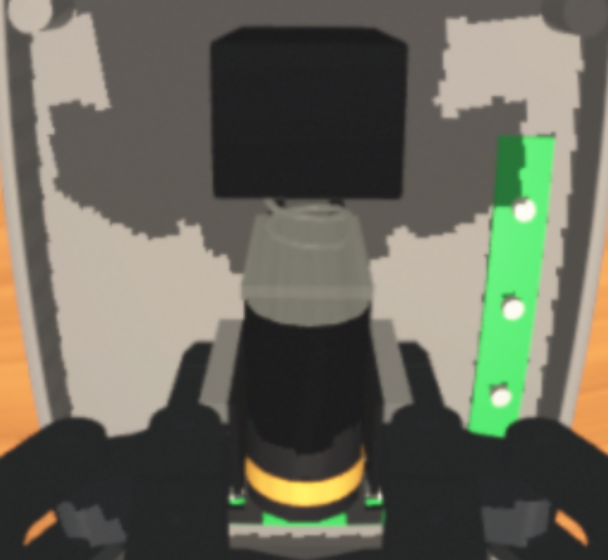

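The plate is pushed back with 5.7 N, about 22 mm, and the cell is laterally in line with it. I'm lowering it now and then sliding forward.

Call:
move_arm --pt "0 0 0 8 0" --pt "0 0 0 8 0" --pt "0 0 0 8 0" --pt "0 0 0 6 0" --pt "0 0 0 4 0" --pt "0 0 0 0 0" --pt "0 0 0 0 0"

```text
clock: 8.32
tcp_pos: [0.4955, -0.2352, 0.0209]
tool_rot: [0.259, 3.13, -0.0]
ft_force: [5.3, -1.4, -3.7]
gripper_width: 0.282
grasp_force: 58.8
```

Call:
move_arm --pt "0 -4 0 0 0" --pt "0 -4 0 0 0" --pt "0 -3 0 0 0" --pt "0 -2 0 0.5 0" --pt "0 0 0 0 0" --pt "0 0 0 0 0"

```text
clock: 8.82
tcp_pos: [0.5074, -0.2373, 0.0207]
tool_rot: [-0.259, -3.13, -0.0]
ft_force: [2.6, -0.1, -0.5]
gripper_width: 0.279
grasp_force: 59.2
```

```bash
python3 look.py w5 c_cell_nub bay_seat; python3 -c "
import cv2;i=cv2.imread('pics/w5.png');cv2.imwrite('pics/w5c.png',cv2.resize(i[150:500,200:580],None,fx=1.6,fy=1.6))"
```

```text
8.8167 [ 0.50738498 -0.23734654  0.02072522] tool x,y [-0.986  0.165  0.001] [0.165 0.986 0.   ] [-0.  0. -1.] 0.2785909026331378 59.20283496379852
c_cell_nub [ 0.5356 -0.2397  0.0327] 0.91 [396. 453.]
```

View pics/w5c.png

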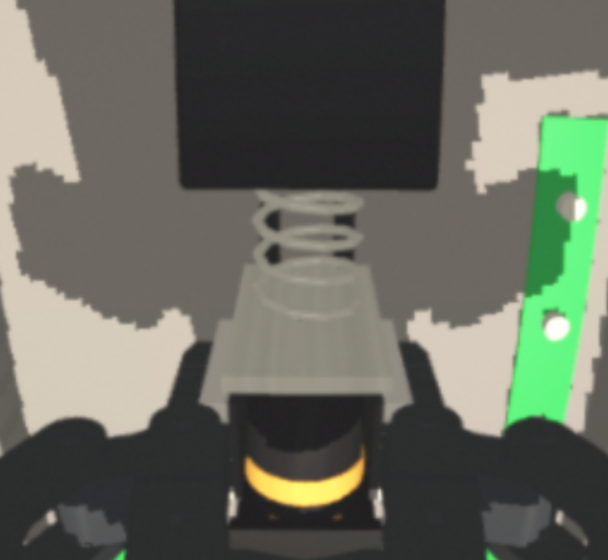

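The cell is low in the bay with its nub end at the lip, and 2.6 N of spring force means it is about 2 mm short of home. I'm releasing it and retreating upward.

Call:
move_arm --pt "32 0 0 0 0" --pt "40 0 0 0 0" --pt "48 0 0 0 0" --pt "48 0 0 0 0" --pt "48 0 0 0 0" --pt "48 0 0 -10 0" --pt "48 0 0 -25 0" --pt "48 0 0 -35 0" --pt "48 0 0 -40 0" --pt "48 0 0 -40 0" --pt "48 0 0 0 0" --pt "48 0 0 0 0"

```text
clock: 9.97
tcp_pos: [0.5091, -0.2377, 0.1747]
tool_rot: [0.259, 3.124, -0.001]
ft_force: [-1.1, -0.1, -0.4]
gripper_width: 0.478
grasp_force: 0.0
```

```bash
python3 look.py w6 c_cell c_cell_nub bay_seat
python3 - <<'E'
from h import *
i=cv2.imread('pics/w6.png');cv2.imwrite('pics/w6c.png',cv2.resize(i[90:440,230:560],None,fx=1.6,fy=1.6))
im=eyes.grab_frame('top')
for l in('c_cell','c_cell_nub','bay_seat'):
    for d in eyes.landmark_of(l,'top')[:4]:print(l,np.round(d['at'],4),round(d['confidence'],2))
E
```

```text
9.9667 [ 0.50908488 -0.23766241  0.17467739] tool x,y [-0.986  0.164 -0.006] [0.164 0.986 0.   ] [ 0.006 -0.001 -1.   ] 0.47794317113867046 0.0
c_cell [ 0.5127 -0.2413  0.0329] 0.84 [385.5 273. ]
c_cell_nub [ 0.5386 -0.2393  0.0347] 0.93 [394.5 309. ]
bay_seat [ 0.5164 -0.2357  0.039 ] 0.66 [394.5 279. ]
rect (520.5672607421875, -239.12632751464844) (26.18494987487793, 39.95454025268555) 80.48405456542969 0.58
c_cell [0.4429 0.2085 0.0123] 0.95
c_cell [0.7037 0.1906 0.0147] 0.69
c_cell_nub [0.676  0.1916 0.0113] 0.84
c_cell_nub [0.4635 0.2197 0.0114] 0.82
```

View pics/w6c.png

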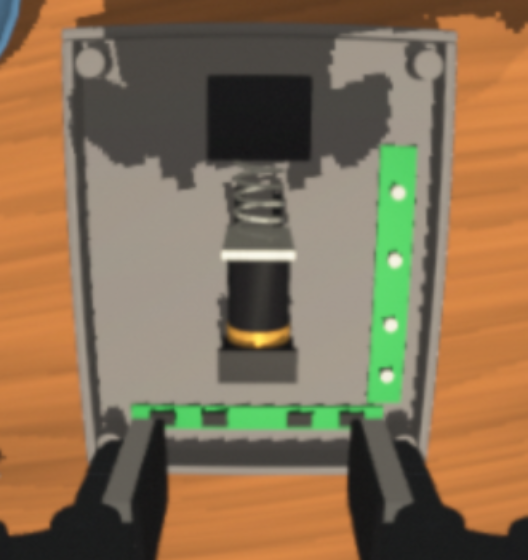

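The cell lies level under the lip with its band at about (258,338) in the crop, and the plate's edge is at about (258,259). I'll check the plate position numerically.

Run:
```python
from h import *
m=cam('wrist');b=lambda u,v,z:back('wrist',((u/1.6+230)/1.5,(v/1.6+90)/1.5),z,m)
S=np.array([.5159,-.2357]);a=-.1639
def bay(p):d=(p[:2]-S)*1000;return (d@[np.cos(a),np.sin(a)]).round(1),(d@[-np.sin(a),np.cos(a)]).round(1)
for n,u,v,z in[('plate',258,259,.0705),('plate back',258,250,.0705),('blk',260,160,.0695),('lip',258,348,.052),('cellR',229,300,.0335),('cellL',290,300,.0335)]:print(n,bay(b(u,v,z)))
```

```text
plate (np.float64(-29.7), np.float64(-2.5))
plate back (np.float64(-32.9), np.float64(-2.5))
blk (np.float64(-64.2), np.float64(-1.8))
lip (np.float64(10.4), np.float64(-2.5))
cellR (np.float64(-3.7), np.float64(-14.3))
cellL (np.float64(-3.6), np.float64(10.7))
```

```bash
python3 -c "
from h import *
print(close_job())"
```

```text
the job is handed in; nothing more can be done
None
```

The C cell is in the timer's bay with its nub under the lip and the spring plate held back about 8 mm by the final image check. It has been let go, the arm is clear, and the job was handed in at about 10 s; the hand-in returned no verdict.

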